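# Snap the paint pail's lid down all round

## Robot

A 6-joint arm with a two-finger parallel gripper is mounted at the origin on a cart in front of the work surface, level with it; the furniture and walls round the work are solid. World frame = base frame: x ahead of the robot, y to its left, z up, the work surface at z = 0. Lengths are in m, angles in rad, forces in N, time in s.
With the tool pointing down it reaches from about 0.25 to 0.775 m from the base axis. Payload 4 kg.
Tool frame: the origin (TCP) lies between the finger pads; the fingertips stand 14 mm ahead of it and the grasp point (between the pads) lies 5 mm behind it (nose_length is the distance from the TCP to the fingertips, in m); z points along the fingers, y is the line along which they close (so a half turn about z gives the same grasp; the last joint's range is limited). The gripper opens to 94 mm and grips with 3 to 60 N. Pads are 16 mm wide; open, the fingers measure 119 mm over their backs; the gripper's body (75 mm by 177 mm) begins 78 mm behind the grasp point.
Start: joints at [-1.254, 0.087, 1.371, -0, 1.684, -0.103], TCP at [0.224, -0.502, 0.22] pointing down, gripper open.
Joint ranges: [-3.1, 3.1], [-0.76, 2.03], [0.27, 2.55], [-1.08, 4.22], [0.17, 2.65], [-2.57, 2.57]. Speed limits (rad/s): [2.79, 2.79, 3.14, 3.14, 3.14, 3.14].

## Interface

Orientations are given as [roll, pitch, yaw] about the fixed x, y, z axes, in that order (R = Rz(yaw) Ry(pitch) Rx(roll)).
In Python, from bench import * gives the robot as it stands.
- The arm moves only by the tool move_arm, never from a script. Its argument "steps" is one flat list of numbers, 7 for each row, row after row: the turn, a rotation vector about the world's x, y, z in rad, then the shift along the world's x, y, z in m, then the opening, from 0 (shut) to 1 (fully open). A call has 1 to 12 rows; each row is the pose to reach, as a shift and turn from the pose commanded when the call began; what a row does not reach only later rows make up. A row lasts 1/10 s, in which the tool goes at most 50 mm and 8.59 degrees, less where a joint would pass 70% of its speed; a pose out of reach is approached as far as the arm can. A call with a gripper value outside its range is refused whole. The fingers move at their own pace and stop on an object; the grip force is fixed at half the most. Time passes only in rows, so rows that repeat a pose let the fingers close. It gives the time, the measured TCP pose, the force, the opening and the grip force at its end, in the units of the state.
- get_obs(): the state, without advancing time (a new reading comes with each control period).
- snapshot(name): name is "side" or "top"; returns (picture, depth): 384x512x3 uint8, red, green, blue; 384x512 float32, m along the optical axis (not along the pixel's ray), 0 where there is no reading.
- camera_model(name): a dict with "fx", "fy", "cx", "cy" (pixels), "rvec" (rotation vector, rad) and "tvec" (3), from world to camera coordinates, as OpenCV has them. Camera axes: x right, y down, z forward; pixel columns grow to the right and rows downward; lengths in m; the calibration is good to about 2 mm. A picture is of the moment at which its call begins. camera_model takes no time and is no camera call.
- close_job(): hands the job in; it is judged then, once.
Trained networks look in the newest picture that a camera, given by its name, has taken for a name from the list of things; names that differ only in an ending like _2 or _b are one class to them, and where a whole thing is asked for, a point or a joint stands for the part that bears it (a point fixed in the world has none). Each returns a list of dicts, best first, with "score" (0 to 1); they miss things now and then, are a little off and sometimes report something else, mostly with a low value. They report only what shows in the picture. A call takes as long as a camera call. They do not tell look-alikes from the thing itself.
- silhouettes(camera, target): "pixels" (384x512 bool, what is visible of it) and "uv" ([column, row] in pixels, amid what is visible of it).
- spot_point(camera, target): "uv" ([column, row] in pixels: a listed point, or the origin of a listed thing).
The state is a dict: "time": time; "joint_positions": joint angles; "qvel": joint speeds; "joint_torque": joint torques, N m; "tool_pos": TCP position; "ee_rot": TCP orientation; "wrist_force": force on the tool from outside, world axes, zero at the start; "wrist_torque": the same for the moment, N m; "width": finger opening in m; "finger_force": force on a finger pad.
Only numpy, scipy, OpenCV 4.12 (cv2) and the standard library are available. Lean on these libraries where they do the work, as an engineer would, in place of code of your own. Each camera call takes 0.05 s, during which the arm holds its last target. There are 200 camera calls.

## Task

Painting is over, and the blue lid of the white paint pail has only been laid on: the eight snap tabs round its rim still stand up. Run your fingertips round the rim, pressing gently, until every tab is fully down. Do not lift, tip or shove the pail, leave everything else on the bench alone (the hammer would split the tabs), and finish clear of it all.

Things in the scene. Friction and masses are not known exactly. Their poses are not given: they have to be found in the camera images.
- pail: white plastic paint pail with a blue snap lid, nearly full, about 3.5 kg, loose on the bench; 165 mm across, 125 mm high to the tops of the closed tabs. Origin at the centre of its underside, z up. The lid's rim is eight blue tabs of 45 degrees each: tab k has its middle at k x 45 degrees from the pail's x axis, counter-clockwise from above. A thin wire bail lies against the side at -x
- rim (a point): centre of the rim circle, 125 mm above the pail's underside, level with the closed ridges; axes as the pail's. The tabs' rounded thumb ridges (8 mm thick) follow a circle of 80 mm radius round it. The lid's flat panel inside (60 mm radius) is 8 mm lower. The lid rests on a springy seal: pressed down it gives about 1 mm for 10 N and comes back. Pressing with more than 35 N spoils the lid
- tab0 (a joint): tilt of snap tab 0 (rad): 0 = fully down; starts at 0.14 to 0.19, crown 3 to 5 mm high. Hinged along the rim 24 mm inside the ridge; gives to about 3 N down on the crown, stops at 0, stays where left. Its ridge: crown 11 mm long at the tab's middle, sloping down 5 mm to its ends 25 mm either side, so a fingertip sliding round the rim rides up onto the next tab
- tab1 (a joint): the same for tab 1
- tab2 (a joint): the same for tab 2
- tab3 (a joint): the same for tab 3
- tab4 (a joint): the same for tab 4
- tab5 (a joint): the same for tab 5
- tab6 (a joint): the same for tab 6
- tab7 (a joint): the same for tab 7
- paint_brush: paint brush, 36x185x15 mm, lying flat in front of the pail; origin under its middle, long axis y; leave alone
- screw_tin: low open round tin of screws, 69 mm across, 21 mm high; origin under its middle; leave alone
- tin_small: small closed metal paint tin with a printed label, 77 mm across and high; origin under its middle; leave alone
- hammer: cross-pein hammer with a wooden handle, 101x282x25 mm, lying flat; long axis y; leave alone
- file_flat: flat file with a wooden handle, 25x270x25 mm, lying flat; long axis y; leave alone
Mind the look-alikes: they are no part of the job. What is shaped like the pail but yellow is not meant.

How it is judged:
At the end, for the whole second after the job is handed in: all eight tabs are within 0.045 rad (about 1 mm at the crown) of fully down; the pail stands upright and at rest on the bench, less than 40 mm from where it began (value of joint each of tab0, tab1, tab2, tab3, tab4, tab5, tab6, tab7 below 0.045 rad and distance of pail from where it was at the start of the episode below 0.04 m and height (world z) of pail below 0.008 m and angle between pail's own z axis and vertical below 0.05 rad and linear speed of pail below 0.02 m/s); the robot touches nothing.
It fails at once if the pail is pressed or hit with more than 35 N (contact force between any of the fingers, the arm and pail above 35 N).
It fails at once if the pail is lifted or tipped (height (world z) of pail above 0.012 m or angle between pail's own z axis and vertical above 0.12 rad).
It fails at once if the pail is shoved more than 40 mm along the bench (distance of pail from where it was at the start of the episode above 0.04 m).
It fails at once if the brush, tin of screws, small tin, hammer or file is moved more than 25 mm (distance of any of paint_brush, screw_tin, tin_small, hammer, file_flat from where it was at the start of the episode above 0.025 m).
It also fails if it takes over 64 s, if anything falls off the work surface, if the arm or the gripper's body presses on something with over 40 N, if the wrist force passes 120 N, or if a joint passes its speed limit or range.

## Working session

There is one attempt and no reset: what is moved stays moved. The work goes in short steps, Python scripts to look and compute and a tool call to move; the robot and the scene stay as the last step left them, time stands still between calls to the robot, and variables do not carry over. Pictures are saved under pics/ and viewed, at most 10 in all, crops included, and the job is handed in when it is done.

Besides the shell and the picture viewer there is one more tool, called by a JSON object that holds its "op" and its "data". move_arm: Moves the arm, as the interface text tells. Its arguments: {"type":"object","properties":{"steps":{"type":"array"}},"required":["steps"]}

```bash
ls; mkdir -p pics
python3 - <<'E'
from bench import *
import cv2,numpy as np
for n in ("side","top"):
    p,d=snapshot(n); cv2.imwrite(f"pics/{n}0.png",p[:,:,::-1]); np.save(f"{n}0.npy",d)
    m=camera_model(n); print(n,m)
    for t in ("rim","pail"):
        print(t,[(s["score"],s["uv"]) for s in spot_point(n,t)])
print(get_obs())
a=cv2.imread("pics/side0.png");b=cv2.imread("pics/top0.png")
cv2.imwrite("pics/both0.png",cv2.resize(np.vstack([a,b]),None,fx=.78,fy=.78))
E
```

```text
pics
side {'fx': 365.6059579731715, 'fy': 365.6059579731715, 'cx': 259.43720967773135, 'cy': 191.3533733698085, 'rvec': array([ 0.24171096, -2.53329469,  1.68103893]), 'tvec': array([0.49748737, 0.15052827, 1.31131181])}
rim [(0.87, [236.5, 211.1]), (0.79, [241.6, 189.5])]
pail [(0.73, [238.5, 244.9]), (0.67, [293.4, 186.3]), (0.57, [241.8, 216.6])]
top {'fx': 446.10305040465886, 'fy': 446.10305040465886, 'cx': 259.20234541182, 'cy': 195.07923468499806, 'rvec': array([ 2.36253563, -1.44384416,  0.30108849]), 'tvec': array([-0.2408917 ,  0.4424817 ,  1.57488537])}
rim [(0.68, [213.4, 158.3])]
pail [(0.95, [213.9, 171.5]), (0.31, [247.1, 233.1])]
{'time': 0.3, 'joint_positions': array([-1.25409288e+00,  8.75068736e-02,  1.37123237e+00, -6.17047884e-05,
        1.68362852e+00, -1.03117622e-01]), 'qvel': array([-0.00049468, -0.00107037, -0.004196  , -0.00163934, -0.00017171,
        0.00069353]), 'joint_torque': array([-2.17090157e-03, -3.39592874e+01, -3.02075851e+01,  7.15474784e-02,
        2.78886105e-02, -9.75083958e-05]), 'tool_pos': array([ 0.22409136, -0.50208548,  0.21906767]), 'ee_rot': array([-3.14081535e+00, -1.87934576e-05,  4.19814133e-01]), 'wrist_force': array([-1.23671729,  0.92406352,  0.35159825]), 'wrist_torque': array([-0.01119713, -0.05802511,  0.04934488]), 'finger_force': 0.0, 'width': 0.09404715627312481}
```

View pics/side0.png

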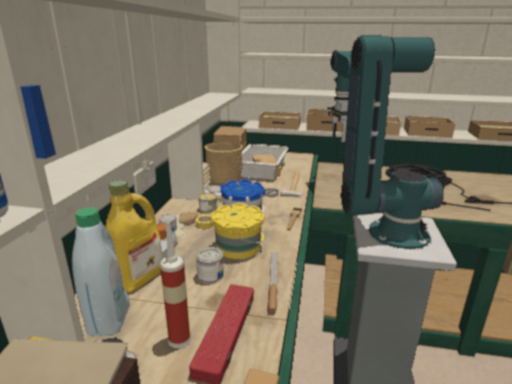

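View pics/top0.png

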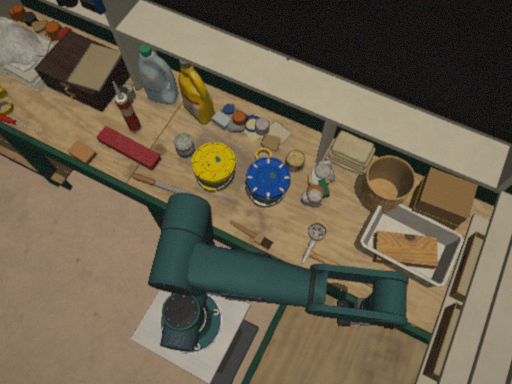

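The top view shows the yellow look-alike at (214,165) and the blue-lidded pail at (268,180). In the side view the blue lid is at (243,190), behind the yellow one. Next I'll measure the blue rim.

```bash
cat > h.py <<'E'
from bench import *
import cv2,numpy as np
def cam(n):
    m=camera_model(n);R,_=cv2.Rodrigues(m["rvec"]);return m,R,np.array(m["tvec"])
def cloud(n,d):
    m,R,t=cam(n);v,u=np.mgrid[:384,:512]
    c=np.stack([(u-m["cx"])/m["fx"]*d,(v-m["cy"])/m["fy"]*d,d],-1)
    return (c-t)@R
def proj(n,X):
    m,R,t=cam(n);c=np.atleast_2d(X)@R.T+t
    return np.stack([c[:,0]/c[:,2]*m["fx"]+m["cx"],c[:,1]/c[:,2]*m["fy"]+m["cy"]],-1)
E
python3 - <<'E'
from h import *
for n,box in(("top",(235,145,305,215)),("side",(210,170,275,225))):
    p=cv2.imread(f"pics/{n}0.png");d=np.load(f"{n}0.npy");P=cloud(n,d)
    b=p.astype(int);blue=(b[...,0]>80)&(b[...,0]>1.6*b[...,2])&(b[...,0]>1.3*b[...,1])&(d>0)
    m=np.zeros_like(blue);m[box[1]:box[3],box[0]:box[2]]=1;m&=blue
    Q=P[m];print(n,m.sum(),"z pct",np.percentile(Q[:,2],[2,10,50,90,98]))
    Q=Q[Q[:,2]>.105]
    (c,r)=cv2.minEnclosingCircle(Q[:,:2].astype(np.float32));print("enc",c,r, "med",np.median(Q,0))
    q=Q[:,:2];hull=cv2.convexHull(q.astype(np.float32))[:,0]
    A=np.c_[2*hull,np.ones(len(hull))];s=np.linalg.lstsq(A,(hull**2).sum(1),rcond=None)[0];print("hullfit",s[:2],np.sqrt(s[2]+s[:2]@s[:2]))
    x0,y0,x1,y1=box
    cv2.imwrite(f"pics/c_{n}.png",cv2.resize(p[y0:y1,x0:x1],None,fx=8,fy=8,interpolation=cv2.INTER_CUBIC))
for t in ("paint_brush","screw_tin","tin_small","hammer","file_flat"):
  d=np.load("top0.npy");P=cloud("top",d)
  for s in silhouettes("top",t)[:2]:
    k=s["pixels"]&(d>0)
    if k.sum(): print(t,s["score"],P[k].min(0).round(3),np.percentile(P[k],98,axis=0).round(3))
E
```

```text
top 1219 z pct [0.11005759 0.11326975 0.11858421 0.12535936 0.13073847]
enc (0.5725135803222656, -0.014364813454449177) 0.08422040939331055 med [ 0.57275702 -0.01106516  0.11861831]
hullfit [ 0.57230373 -0.01360106] 0.08242320956853355
side 678 z pct [0.10977689 0.113919   0.11705133 0.12377071 0.12749547]
enc (0.5763685703277588, -0.008618791587650776) 0.08761253207921982 med [ 0.57306056 -0.00257579  0.11705133]
hullfit [ 0.57436555 -0.00746948] 0.08344247222899148
paint_brush 0.75 [ 0.353 -0.13  -0.006] [0.395 0.045 0.02 ]
screw_tin 0.58 [ 0.466 -0.296 -0.01 ] [ 0.533 -0.231  0.024]
tin_small 0.9 [ 0.541  0.328 -0.003] [0.612 0.402 0.08 ]
file_flat 0.69 [0.371 0.295 0.006] [0.408 0.491 0.027]
file_flat 0.52 [ 0.466 -0.293 -0.01 ] [ 0.533 -0.23   0.025]
```

View pics/c_top.png

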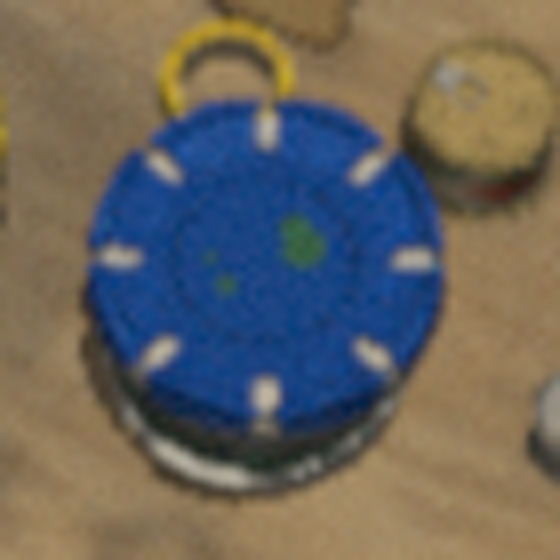

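View pics/c_side.png

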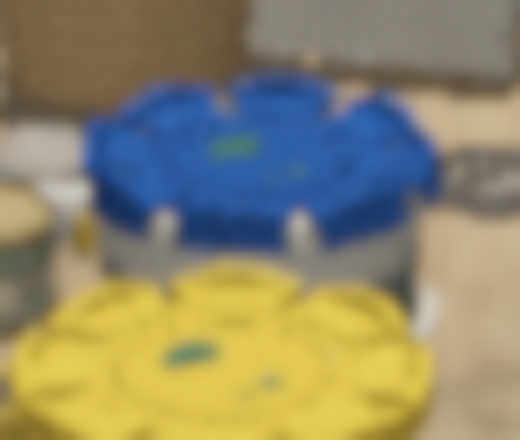

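The top crop shows eight pale gaps between the tabs, near (267,128) … (265,395) in the crop. The side crop confirms that the tabs stand up and that the gaps separate them. Next I'll fix the yaw and check what stands around the pail.

Run:
```python
from h import *
from scipy.optimize import least_squares
t=np.array([(267,128),(370,165),(413,258),(373,355),(265,395),(160,352),(120,257),(163,165)],float)
uv=(t+.5)/8-.5+[235,145]
def X(p,z):
    a=(np.arange(8)+.5)*np.pi/4+p[2];a=np.c_[p[0]+p[3]*np.cos(a),p[1]+p[3]*np.sin(a),np.full(8,z)];return a
def f(p,z):
    q=proj("top",X(p,z));D=np.linalg.norm(q[:,None]-uv[None],axis=2);return (uv[D.argmin(1)]-q).ravel()
for z in (.108,.112,.116,.12):
    best=min((least_squares(f,[.573,-.011,y,.075],args=(z,)) for y in np.arange(0,.79,.1)),key=lambda s:s.cost)
    print(z,best.x,np.degrees(best.x[2])%45,best.cost)
for n in("top","side"):
    P=cloud(n,np.load(f"{n}0.npy")).reshape(-1,3)
    G={}
    k=(P[:,2]>.1)&(P[:,0]>.35)&(P[:,0]<.95)&(abs(P[:,1]+.01)<.3)
    M=np.zeros((12,12))
    for p in P[k]:
        i=int((p[0]-.35)/.05);j=int((p[1]+.31)/.05)
        if p[2]<1: M[i,min(j,11)]=max(M[i,min(j,11)],p[2])
    print(n,"rows x from .35, cols y from -.31");print((M*100).round().astype(int))
```

```text
0.108 [ 0.57954274 -0.01030562  0.07204578  0.06972989] 4.1279191835199205 0.10712781707490848
0.112 [ 0.57775799 -0.01113955  0.85744394  0.06954523] 4.127919152486541 0.10712781707490002
0.116 [ 0.57597323 -0.01197348  0.85744394  0.06936057] 4.127919171597107 0.10712781707491395
0.12 [ 0.57418848 -0.0128074   0.07204578  0.06917592] 4.1279191692783614 0.10712781707490304
top rows x from .35, cols y from -.31
[[ 0  0  0  0  0  0  0  0  0  0  0  0]
 [ 0  0  0  0  0  0  0  0  0  0  0  0]
 [ 0  0  0  0  0 13 13  0 13 13 13 13]
 [ 0  0  0  0 13 13 13 14 13 13 13 13]
 [ 0  0  0  0 13 13 13 13 13 13 13 13]
 [ 0  0  0  0 13 13 13 13  0 13 13 12]
 [ 0  0  0  0  0 13 13  0  0  0  0  0]
 [37 37 37 37 37 37 37 37 38 37 37 38]
 [38 37 38 37 37 37 37 38 38 38 37 38]
 [37 38 38 37 37 37 37 38 37 38 38 38]
 [37 38 38 37 38 37 38 38 38 38 38 38]
 [39 38 38 39 39 38 39 40 39 39 38 39]]
side rows x from .35, cols y from -.31
[[ 0  0  0  0  0  0  0  0  0  0  0  0]
 [ 0  0  0  0  0  0  0  0  0  0  0  0]
 [ 0  0  0  0  0 13 13  0 12 12 12 12]
 [ 0  0  0  0 13 13 13 13 12 12 12 12]
 [ 0  0  0  0 13 12 12 13 12 12 12 12]
 [ 0  0  0  0 13 13 12 13  0 12 13 12]
 [ 0  0  0  0  0 13 13  0  0  0  0  0]
 [73 73 73 73 73 73 73 73 73 73 73 73]
 [73 73 73 73 73 73 73 73 73 73 73 73]
 [71 37 71 71 71 71 71 71 71 71 71 71]
 [71 37 71 71 71 71 71 71 71 71 71 71]
 [77 77 76 71 71 71 71 71 71 71 71 71]]
```

{"op": "move_arm", "data": {"steps": [0, 0, -0.1, 0.03, 0.03, 0.04, 0, 0, 0, -0.2, 0.06, 0.07, 0.05, 0, 0.02, -0.1, -0.3, 0.1, 0.11, 0.05, 0, 0.04, -0.2, -0.42, 0.13, 0.15, 0.05, 0, 0.063, -0.3, -0.42, 0.16, 0.19, 0.05, 0, 0.063, -0.3, -0.42, 0.19, 0.23, 0.05, 0, 0.063, -0.3, -0.42, 0.22, 0.26, 0.05, 0, 0.063, -0.3, -0.42, 0.25, 0.29, 0.05, 0, 0.063, -0.3, -0.42, 0.28, 0.33, 0.05, 0, 0.063, -0.3, -0.42, 0.31, 0.36, 0.05, 0, 0.063, -0.3, -0.42, 0.335, 0.385, 0.05, 0, 0.063, -0.3, -0.42, 0.359, 0.411, 0.03, 0]}}

```text
time: 1.75
tool_pos: [0.5858, -0.0901, 0.2533]
ee_rot: [3.139, -0.312, -0.002]
wrist_force: [0.2, -0.7, -0.1]
width: 0.0017
finger_force: 0.0
```

{"op": "move_arm", "data": {"steps": [0, 0, 0, 0, 0, -0.04, 0, 0, 0, 0, 0, 0, -0.08, 0, 0, 0, 0, 0, 0, -0.095, 0, 0, 0, 0, 0, 0, -0.1, 0, 0, 0, 0, 0, 0, -0.104, 0, 0, 0, 0, 0, 0, -0.107, 0, 0, 0, 0, 0, 0, -0.107, 0, 0, 0, 0, 0, 0, -0.107, 0]}}

```text
time: 2.55
tool_pos: [0.584, -0.0917, 0.1443]
ee_rot: [3.14, -0.307, -0.003]
wrist_force: [0.2, 0.4, 1.8]
width: 0.0003
finger_force: 0.6
```

Run:
```python
from h import *
p,d=snapshot("side");q,e=snapshot("top")
a=cv2.resize(p[140:260,180:330],(600,480),interpolation=cv2.INTER_CUBIC)
cv2.imwrite("pics/s1.png",a[:,:,::-1])
cv2.imwrite("pics/t1.png",cv2.resize(q[110:240,200:350],(600,520),interpolation=cv2.INTER_CUBIC)[:,:,::-1])
P=cloud("top",e);z=P[...,2]
k=(z>.3)&(z<.42)&(abs(P[...,1])<.4)&(P[...,0]>.6)
print(np.percentile(P[k][:,0],[0,1,2,5,10]), get_obs()["wrist_force"],get_obs()["tool_pos"])
```

```text
[0.74279773 0.74601007 0.74699095 0.74856391 0.7530343 ] [-0.44046137  0.28741849  2.11903125] [ 0.58398365 -0.09160135  0.14408405]
```

View pics/s1.png

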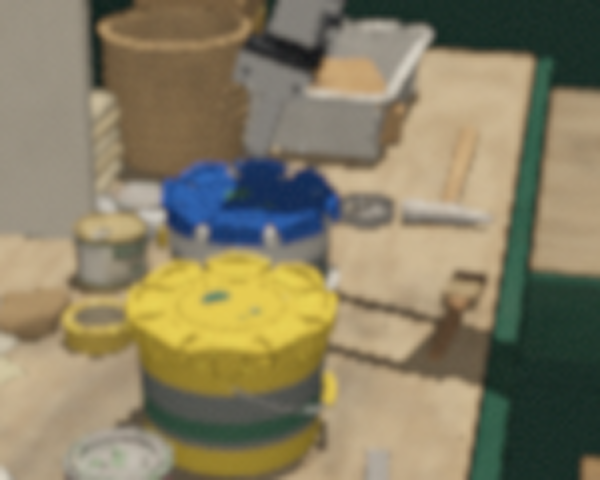

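View pics/t1.png

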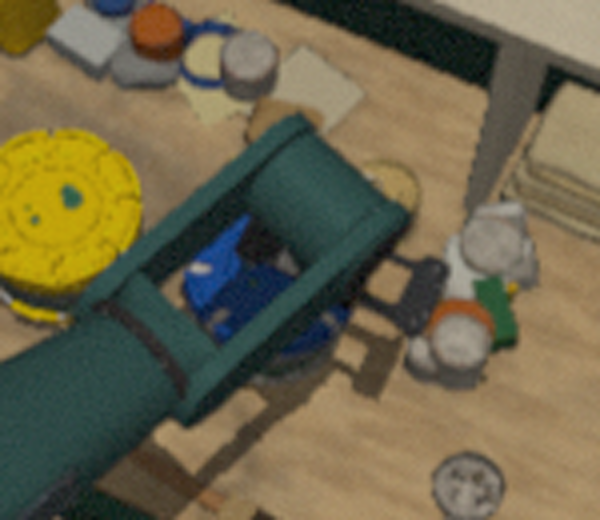

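The side view shows the closed fingertips on the far tab, near (255,165). The top view shows the wrist well clear of the shelf edge, which starts at x≈0.743. Force is 2 N and the tab is starting to give, so I'll press slowly.

{"op": "move_arm", "data": {"steps": [0, 0, 0, 0, 0, -0.001, 0, 0, 0, 0, 0, 0, -0.002, 0, 0, 0, 0, 0, 0, -0.003, 0, 0, 0, 0, 0, 0, -0.003, 0]}}

```text
time: 3.05
tool_pos: [0.5839, -0.0922, 0.1403]
ee_rot: [3.139, -0.306, -0.003]
wrist_force: [1.9, -3.2, 4.2]
width: 0.0007
finger_force: 2.1
```

{"op": "move_arm", "data": {"steps": [0, 0, 0, 0, 0, -0.001, 0, 0, 0, 0, 0, 0, -0.002, 0, 0, 0, 0, 0, 0, -0.002, 0]}}

```text
time: 3.35
tool_pos: [0.5841, -0.0922, 0.1392]
ee_rot: [3.139, -0.307, -0.003]
wrist_force: [-0.8, -3.8, 6.8]
width: 0.0005
finger_force: 3.9
```

{"op": "move_arm", "data": {"steps": [0, 0, 0, 0, 0, -0.001, 0, 0, 0, 0, 0, 0, -0.002, 0, 0, 0, 0, 0, 0, -0.002, 0]}}

```text
time: 3.65
tool_pos: [0.5843, -0.0923, 0.1386]
ee_rot: [3.139, -0.308, -0.003]
wrist_force: [-3.2, -3.1, 11.6]
width: 0.0004
finger_force: 5.9
```

{"op": "move_arm", "data": {"steps": [0, 0, 0, 0, 0, 0.03, 0, 0, 0, 0, 0.03, 0.015, 0.03, 0, 0, 0, 0, 0.055, 0.027, 0.03, 0, 0, 0, 0, 0.055, 0.027, 0.03, 0, 0, 0, 0, 0.055, 0.027, 0.016, 0, 0, 0, 0, 0.055, 0.027, 0.01, 0, 0, 0, 0, 0.055, 0.027, 0.007, 0, 0, 0, 0, 0.055, 0.027, 0.004, 0, 0, 0, 0, 0.055, 0.027, 0.002, 0, 0, 0, 0, 0.055, 0.027, 0.001, 0, 0, 0, 0, 0.055, 0.027, 0, 0, 0, 0, 0, 0.055, 0.027, 0, 0]}}

```text
time: 4.85
tool_pos: [0.6377, -0.0645, 0.1386]
ee_rot: [3.141, -0.306, -0.004]
wrist_force: [-7.8, 0.7, 10.8]
width: 0.0008
finger_force: 6.3
```

{"op": "move_arm", "data": {"steps": [0, 0, 0, 0, 0, 0.03, 0, 0, 0, 0, 0.01, 0.03, 0.03, 0, 0, 0, 0, 0.019, 0.058, 0.03, 0, 0, 0, 0, 0.019, 0.058, 0.03, 0, 0, 0, 0, 0.019, 0.058, 0.016, 0, 0, 0, 0, 0.019, 0.058, 0.01, 0, 0, 0, 0, 0.019, 0.058, 0.007, 0, 0, 0, 0, 0.019, 0.058, 0.004, 0, 0, 0, 0, 0.019, 0.058, 0.002, 0, 0, 0, 0, 0.019, 0.058, 0.001, 0, 0, 0, 0, 0.019, 0.058, 0, 0, 0, 0, 0, 0.019, 0.058, 0, 0]}}

```text
time: 6.05
tool_pos: [0.6576, -0.0069, 0.1389]
ee_rot: [3.14, -0.307, -0.004]
wrist_force: [-6.8, 0.8, 11.1]
width: 0.0005
finger_force: 6.0
```

{"op": "move_arm", "data": {"steps": [0, 0, 0, 0, 0, 0.03, 0, 0, 0, 0, -0.015, 0.03, 0.03, 0, 0, 0, 0, -0.027, 0.055, 0.03, 0, 0, 0, 0, -0.027, 0.055, 0.03, 0, 0, 0, 0, -0.027, 0.055, 0.016, 0, 0, 0, 0, -0.027, 0.055, 0.01, 0, 0, 0, 0, -0.027, 0.055, 0.007, 0, 0, 0, 0, -0.027, 0.055, 0.004, 0, 0, 0, 0, -0.027, 0.055, 0.002, 0, 0, 0, 0, -0.027, 0.055, 0.001, 0, 0, 0, 0, -0.027, 0.055, 0, 0, 0, 0, 0, -0.027, 0.055, 0, 0]}}

```text
time: 7.25
tool_pos: [0.6313, 0.0487, 0.1388]
ee_rot: [3.142, -0.308, -0.004]
wrist_force: [-4.3, 1.7, 11.5]
width: 0.0008
finger_force: 5.4
```

Next are tabs 2 and 3.

{"op": "move_arm", "data": {"steps": [0, 0, 0, 0, 0, 0.03, 0, 0, 0, 0, -0.03, 0.01, 0.03, 0, 0, 0, 0, -0.058, 0.019, 0.03, 0, 0, 0, 0, -0.058, 0.019, 0.03, 0, 0, 0, 0, -0.058, 0.019, 0.016, 0, 0, 0, 0, -0.058, 0.019, 0.01, 0, 0, 0, 0, -0.058, 0.019, 0.007, 0, 0, 0, 0, -0.058, 0.019, 0.004, 0, 0, 0, 0, -0.058, 0.019, 0.002, 0, 0, 0, 0, -0.058, 0.019, 0.001, 0, 0, 0, 0, -0.058, 0.019, 0, 0, 0, 0, 0, -0.058, 0.019, 0, 0]}}

```text
time: 8.45
tool_pos: [0.5731, 0.0678, 0.1385]
ee_rot: [3.141, -0.307, -0.004]
wrist_force: [-6.7, 1.4, 12.5]
width: 0.0004
finger_force: 6.0
```

{"op": "move_arm", "data": {"steps": [0, 0, 0, 0, 0, 0.03, 0, 0, 0, 0, -0.03, -0.015, 0.03, 0, 0, 0, 0, -0.055, -0.027, 0.03, 0, 0, 0, 0, -0.055, -0.027, 0.03, 0, 0, 0, 0, -0.055, -0.027, 0.016, 0, 0, 0, 0, -0.055, -0.027, 0.01, 0, 0, 0, 0, -0.055, -0.027, 0.007, 0, 0, 0, 0, -0.055, -0.027, 0.004, 0, 0, 0, 0, -0.055, -0.027, 0.002, 0, 0, 0, 0, -0.055, -0.027, 0.001, 0, 0, 0, 0, -0.055, -0.027, 0, 0, 0, 0, 0, -0.055, -0.027, 0, 0]}}

```text
time: 9.65
tool_pos: [0.5169, 0.0414, 0.1378]
ee_rot: [-3.141, -0.304, -0.003]
wrist_force: [-12.0, 1.5, 14.0]
width: 0.0003
finger_force: 8.2
```

{"op": "move_arm", "data": {"steps": [0, 0, 0, 0, 0, 0.03, 0, 0, 0, 0, -0.01, -0.03, 0.03, 0, 0, 0, 0, -0.019, -0.058, 0.03, 0, 0, 0, 0, -0.019, -0.058, 0.03, 0, 0, 0, 0, -0.019, -0.058, 0.016, 0, 0, 0, 0, -0.019, -0.058, 0.01, 0, 0, 0, 0, -0.019, -0.058, 0.007, 0, 0, 0, 0, -0.019, -0.058, 0.004, 0, 0, 0, 0, -0.019, -0.058, 0.002, 0, 0, 0, 0, -0.019, -0.058, 0.001, 0, 0, 0, 0, -0.019, -0.058, 0, 0, 0, 0, 0, -0.019, -0.058, 0, 0]}}

```text
time: 10.85
tool_pos: [0.4973, -0.0167, 0.1379]
ee_rot: [3.14, -0.303, -0.001]
wrist_force: [-14.6, -0.2, 15.7]
width: 0.0005
finger_force: 9.9
```

{"op": "move_arm", "data": {"steps": [0, 0, 0, 0, 0, 0.03, 0, 0, 0, 0, 0.015, -0.03, 0.03, 0, 0, 0, 0, 0.027, -0.055, 0.03, 0, 0, 0, 0, 0.027, -0.055, 0.03, 0, 0, 0, 0, 0.027, -0.055, 0.016, 0, 0, 0, 0, 0.027, -0.055, 0.01, 0, 0, 0, 0, 0.027, -0.055, 0.007, 0, 0, 0, 0, 0.027, -0.055, 0.004, 0, 0, 0, 0, 0.027, -0.055, 0.002, 0, 0, 0, 0, 0.027, -0.055, 0.001, 0, 0, 0, 0, 0.027, -0.055, 0, 0, 0, 0, 0, 0.027, -0.055, 0, 0]}}

```text
time: 12.05
tool_pos: [0.5251, -0.0715, 0.1385]
ee_rot: [3.141, -0.306, -0.002]
wrist_force: [-9.7, 0.3, 13.7]
width: 0.0006
finger_force: 7.0
```

All eight tabs are pressed. I'll retreat and look.

{"op": "move_arm", "data": {"steps": [0, 0, 0, 0, 0, 0.01, 0, 0, 0, 0, 0, 0, 0.05, 0, 0, 0, 0, 0, 0, 0.1, 0, 0, 0, 0, -0.02, -0.04, 0.12, 0, 0, 0, 0, -0.04, -0.08, 0.12, 0, 0, 0, 0, -0.06, -0.12, 0.12, 0, 0, 0, 0, -0.09, -0.16, 0.12, 0, 0, 0, 0, -0.12, -0.2, 0.12, 0, 0, 0, 0, -0.15, -0.24, 0.12, 0, 0, 0, 0, -0.18, -0.28, 0.12, 0, 0, 0, 0, -0.21, -0.32, 0.12, 0, 0, 0, 0, -0.24, -0.36, 0.12, 0]}}

```text
time: 13.25
tool_pos: [0.2841, -0.4334, 0.2554]
ee_rot: [3.141, -0.305, -0.003]
wrist_force: [1.3, -0.5, -0.4]
width: 0.0003
finger_force: 0.0
```

Run:
```python
from h import *
C=np.array([.575,-.011])
out=[]
for n,box in(("side",(210,165,285,225)),("top",(235,145,305,215))):
    p,d=snapshot(n);x0,y0,x1,y1=box
    ds=np.mean([d]+[snapshot(n)[1] for _ in range(8)],0);d0=np.load(f"{n}0.npy")
    old=cv2.imread(f"pics/{n}0.png")
    b=cv2.resize(np.hstack([old[y0:y1,x0:x1],p[y0:y1,x0:x1,::-1]]),(800,300),interpolation=cv2.INTER_CUBIC);out.append(b)
    for lab,D in(("before",d0),("after",ds)):
        P=cloud(n,D).reshape(-1,3);v=P[:,:2]-C;r=np.hypot(*v.T);a=((np.degrees(np.arctan2(v[:,1],v[:,0]))-4.1+22.5)%360)
        r8=[]
        for k in range(8):
            m=(r>74)*0+(r>.074)&(r<.086)&(abs(a-45*k-22.5)<9)&(P[:,2]>.1)&(P[:,2]<.16)
            r8.append(round(1000*float(np.percentile(P[m,2],70)),1) if m.sum()>3 else None)
        print(n,lab,r8)
cv2.imwrite("pics/after.png",np.vstack(out))
print(get_obs()["wrist_force"])
```

```text
side before [687.2, 687.2, 687.2, 687.2, 687.2, 687.2, 687.2, 687.2]
side after [687.2, 687.2, 687.2, 687.2, 687.2, 687.2, 687.2, 687.2]
top before [110.6, 110.6, 110.6, 110.6, 110.6, 110.6, 110.6, 110.6]
top after [112.7, 112.7, 112.7, 112.7, 112.7, 112.7, 112.7, 112.7]
[ 0.72026317 -0.83853426 -0.22900221]
```

View pics/after.png

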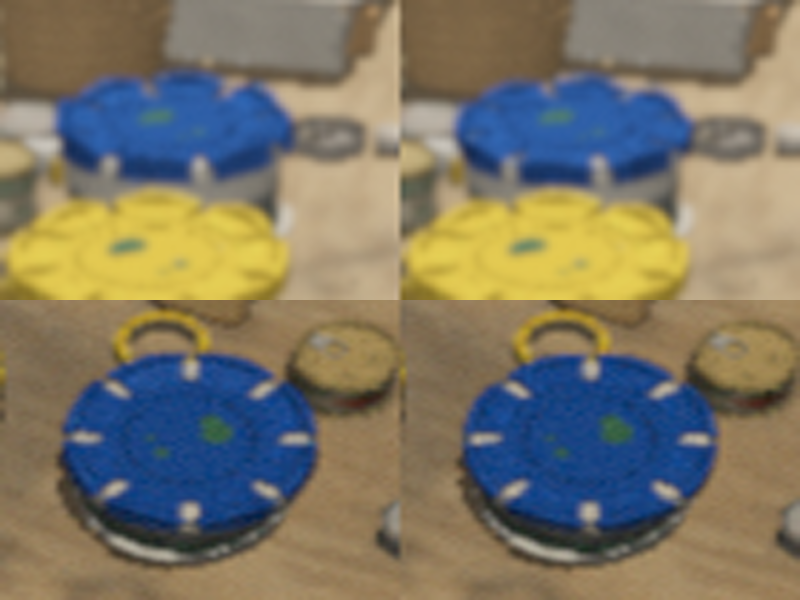

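The tabs look lower in both views and the pail hasn't moved. My height printout had a mask bug, so I'll redo it.

Run:
```python
from h import *
C=np.array([.574,-.011])
for n in("side","top"):
    d0=np.load(f"{n}0.npy");ds=np.mean([snapshot(n)[1] for _ in range(8)],0)
    for lab,D in(("before",d0),("after",ds)):
        P=cloud(n,D).reshape(-1,3);v=P[:,:2]-C;r=np.hypot(*v.T);a=((np.degrees(np.arctan2(v[:,1],v[:,0]))-4.1+22.5)%360)
        o=[]
        for k in range(8):
            m=(r>.074)&(r<.086)&(abs(a-45*k-22.5)<10)&(P[:,2]>.1)&(P[:,2]<.16)
            o.append((round(1000*float(np.percentile(P[m,2],75)),1),int(m.sum())) if m.sum()>3 else None)
        print(n,lab,o)
    m=(np.hypot(*(cloud(n,ds)[...,:2]-C).transpose(2,0,1))<.05);print("panel",np.median(cloud(n,ds)[m][:,2]),np.median(cloud(n,d0)[m][:,2]))
```

```text
side before [(127.1, 12), (124.4, 30), (123.2, 50), (122.7, 45), (125.7, 12), (124.7, 13), (125.1, 11), (124.4, 12)]
side after [(122.1, 11), (119.0, 29), (118.8, 47), (119.3, 37), (122.2, 11), (122.1, 10), (121.1, 15), (122.2, 15)]
panel 0.11571996883533543 0.11583600504624307
top before [(126.8, 20), (127.6, 11), (127.8, 9), (129.5, 21), (127.1, 33), (127.9, 21), (128.1, 21), (127.9, 22)]
top after [(123.4, 21), (124.8, 17), (123.5, 11), (123.4, 16), (123.6, 28), (123.7, 29), (123.8, 20), (123.5, 23)]
panel 0.11704855305078918 0.11681359212708191
```

```bash
python3 -c "
from bench import *
print(close_job())"
```

```text
the job is handed in; nothing more can be done
None
```

I pressed all eight tabs down, each ending at about 11–22 N, and the camera heights show all eight crowns lower and nearly level. The pail showed no movement, the arm is parked clear, and the job is handed in; no verdict came back.

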